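Set the trimmer's swing fence over by one index hole

TASK

The stack of board pads beside the trimmer is next to be mitred, to the hand on which it lies. Hook a fingertip under the pull ring of the swing fence, lift the spring index pin clear of its hole, swing the ring end of the fence one hole towards the side where the stack lies, and release the ring so that the pin springs fully home in that hole. Only hook the ring, without squeezing or wrenching it, and leave the pads and the other loose things where they are.

Things in the scene. Friction and masses are not known exactly. Their poses are not given: they have to be found in the camera images.
- trimmer: Bench board trimmer, fixed. Origin under the middle index hole, at bench height; its x axis points away from the robot side, y to the left seen from there, z up. Steel index sector in front, top 30 mm high, reaching 30 mm in front of the origin and 140 mm to each side. Behind it the grey bed, 420 mm wide, 28 mm high, x 50 to 330 mm, with the cutter rail (to 111 mm high) at x 250 to 320 mm.
- middle_hole (a point): Mouth of the middle one of the five 13 mm index holes with dark rims, at the sector's top, 30 mm above the trimmer's origin; axes as the trimmer's. The holes lie on a circle of 200 mm radius about the fence's vertical pivot axis, which stands 200 mm along the trimmer's x from here; they are 15 degrees (52 mm) apart, two on each side of this one. The pin starts in this hole.
- fence (a joint): Swing fence, an aluminium bar 34 mm wide, top 43 mm high (fence face to 73 mm within 130 mm of the pivot). Value in rad: 0 = along the trimmer's -x (middle hole), positive = ring end towards its +y; stops at +-0.57. Holes at 0, +-0.262, +-0.524, with 0.008 play. With the pin out it turns easily (under 2 N at the ring) and stays where left.
- plunger (a joint): Spring index pin, 10 mm thick, round nose, sliding up and down in a 21 mm housing on the bar, 200 mm from the pivot. Value in m: 0 = home in a hole, 0.011 = just clear or riding on the sector between holes, 0.022 = upper stop. The spring pushes down with 5 N at 0, 10.5 N at 0.022. Let go within about 2 mm of a hole it drops in and centres the fence.
- pull_ring: Round upright pull ring of 6 mm steel wire, 64 mm clear inside, 76 mm outside, fixed on top of the pin and moving with it. Origin: the ring's centre, on the pin's axis, 117 mm above the bench with the pin home, 200 mm from the pivot axis. Its x axis is level, along the bar towards the pivot; y to the left, z up. The ring stands square across the bar, in its y-z plane.
- ring_top (a point): Middle of the wire at the ring's highest point, 35 mm above the ring's centre, 152 mm above the bench with the pin home; axes as the ring's. A finger that points along the bar, from either side of the ring, and slants about 45 degrees down goes through the ring and lifts it by this upper rim when raised. Below the ring are the pin's head (to 80 mm high) and the bar.
- pads: Stack of loose brown board pads, 110 x 150 x 45 mm, one pile on the bench at the trimmer's front left or front right, about 265 mm from its middle line; origin at the centre of its underside. The side it lies on (the sign of its y in the trimmer's frame) is the side to swing to. Leave it alone.
- small_carton: Closed taped carton 90 x 130 x 60 mm, on the other side of the trimmer from the pads; origin at the centre of its underside. Leave it alone.
- tape_roll: Roll of brown packing tape lying flat, 104 mm across, 48 mm high, near one side of the trimmer's bed; origin at the centre of its underside. Leave it alone.
- safety_knife: Grey safety knife lying flat, about 150 x 30 x 20 mm, near the other side of the bed; origin under the handle's middle. Leave it alone.

How it is judged:
On the way, in this order (a step that is already met when the one before it is completed fails the run):
1. the index pin is lifted clear while the fence is still at the middle hole (value of joint plunger above 0.009 m and value of joint fence between -0.08 and 0.08 rad), for 0.05 s.
2. the fence is one hole over towards the pads and the pin is home in that hole (value of joint plunger below 0.003 m and ((y of pads in the frame of trimmer above 0 m and value of joint fence between 0.2418 and 0.2818 rad) or (y of pads in the frame of trimmer below 0 m and value of joint fence between -0.2818 and -0.2418 rad))), for 0.2 s.
At the end, for the whole second after the job is handed in: The fence rests at 0.262 rad (15 degrees, one hole) to the side of the pads, within 0.02 rad, the index pin is home to within 3 mm, and pads, small carton, tape roll and knife are within 20 mm of where they stood (all of step 2 and velocity of joint fence between -0.02 and 0.02 rad/s and distance of each of pads, small_carton, tape_roll, safety_knife from where it was at the start of the episode below 0.02 m); the robot touches nothing.
It fails at once if a loose thing beside the trimmer is pushed more than 20 mm, lifted or carried (distance of any of pads, small_carton, tape_roll, safety_knife from where it was at the start of the episode above 0.02 m).
It fails at once if the ring is squeezed or wrenched (more than 40 N on it) (contact force between the fingers and pull_ring above 40 N).
It also fails if it takes over 45 s, if anything falls off the work surface, if the arm or the gripper's body presses on something with over 40 N, if the wrist force passes 120 N, or if a joint passes its speed limit or range.

ROBOT

A 7-joint arm with a two-finger parallel gripper is mounted at the origin on the work surface. World frame = base frame: x ahead of the robot, y to its left, z up, the work surface at z = 0. Lengths are in m, angles in rad, forces in N, time in s.
With the tool pointing down it reaches from about 0.35 to 0.9 m from the base axis. Payload 7.2 kg.
Tool frame: the origin (TCP) lies midway between the tips of the shut fingers; the grasp point (between the pads) lies grip_point_offset behind it (grip_point_offset is the distance from the TCP to the grasp point, in m); z points along the fingers, y is the line along which they close (so a half turn about z gives the same grasp; the last joint's range is limited). The gripper opens to 88 mm and grips with 3 to 60 N. Pads are 20 mm wide; open, the fingers measure 115 mm over their backs; the gripper's body (75 mm by 178 mm) begins 61 mm behind the grasp point.
Start: joints at [-1.179, 0.411, -0.013, 1.596, 0.006, 1.134, -0.082], TCP at [0.277, 0.56, 0.223] pointing down, gripper open.
Joint ranges: [-2.95, 2.95], [-0.29, 1.99], [-1.47, 1.44], [0.14, 2.54], [-1.03, 4.17], [0.13, 1.85], [-2.86, 2.86]. Speed limits (rad/s): [2.39, 2.39, 3.01, 3.01, 3.14, 3.14, 3.14].

INTERFACE

Orientations are given as [roll, pitch, yaw] about the fixed x, y, z axes, in that order (R = Rz(yaw) Ry(pitch) Rx(roll)).
In Python, from cell import reach, move_straight, move_j, grip, sleep, inverse_kinematics, read_state, read_camera, Unreachable, job_done, grip_point_offset gives the robot as it stands. Calls block until the motion is done:
- reach(position, orientation): joint-space move of the TCP to a pose.
- move_straight(position, orientation=None, v=0.15, f_stop=None): straight line of the TCP; orientation=None keeps the orientation; v is the mean speed in m/s. With f_stop (N) it stops when the force on the tool has changed by that much, and returns True; else False.
- move_j(angles): joint-space move.
- grip(opening, force=None): opening from 0.0 (shut) to 1.0 (fully open); force is the grip in N (None keeps the last); returns when the fingers have stopped.
- sleep(seconds).
- inverse_kinematics(position, orientation): joint angles nearest the present ones, or None.
- read_state(): the state.
- read_camera(name): name is "scene" or "side" or "wrist"; returns a dict with "color" (420x560x3 uint8, red, green, blue), "mtx" (3x3 intrinsics, pixels), "T" (4x4, takes a point from camera to world coordinates). Camera axes: x right, y up, looking along -z (the intrinsics and any distortion apply to the point x, -y, -z); pixel columns grow to the right and rows downward; lengths in m; the calibration is good to about 2 mm. A picture is of the moment at which its call begins. There is no depth.
A pose or a line that the arm cannot do raises Unreachable and nothing moves.
- job_done(): hands the job in; it is judged then, once.
The state is a dict: "time_s": time; "joint_positions": joint angles; "qvel": joint speeds; "tau": joint torques, N m; "ee_pos": TCP position; "tool_rot": TCP orientation; "ft_force": force on the tool from outside, world axes, zero at the start; "wrist_torque": the same for the moment, N m; "width": opening from 0.0 (shut) to 1.0 (fully open); "grip_force": force on a finger pad.
Only numpy, scipy, OpenCV 4.12 (cv2) and the standard library are available. Lean on these libraries where they do the work, as an engineer would, in place of code of your own. Each camera call takes 0.05 s, during which the arm holds its last target. There are 200 camera calls.

## Working session

There is one attempt and no reset: what is moved stays moved. The work goes in short steps, each a Python script; the robot and the scene stay as the last script left them, time stands still between calls to the robot, and variables do not carry over. Pictures are saved under pics/ and viewed, at most 10 in all, crops included, and the job is handed in when it is done.

```bash
mkdir -p pics; ls
python3 - <<'E'
from cell import *
import cv2,numpy as np
for n in ("scene","side"):
    c=read_camera(n); cv2.imwrite(f"pics/{n}0.png",c["color"][:,:,::-1]); np.savez(f"{n}0.npz",**{k:c[k] for k in("color","mtx","T")}); print(n,c.keys(),c["mtx"].round(1).tolist(),c["T"].round(3).tolist())
s=read_state(); print(s["time_s"],s["ee_pos"],s["tool_rot"],s["ft_force"],grip_point_offset)
E
```

```text
pics
scene dict_keys(['color', 'mtx', 'T']) [[466.3, 0.0, 284.3], [0.0, 466.3, 210.6], [0.0, 0.0, 1.0]] [[-0.868, -0.402, 0.29, 0.958], [0.496, -0.718, 0.489, 0.577], [0.012, 0.568, 0.823, 1.077], [0.0, 0.0, 0.0, 1.0]]
side dict_keys(['color', 'mtx', 'T']) [[445.9, 0.0, 281.2], [0.0, 445.9, 202.2], [0.0, 0.0, 1.0]] [[0.903, 0.216, -0.371, 0.291], [-0.429, 0.442, -0.787, -0.696], [-0.006, 0.87, 0.492, 0.559], [0.0, 0.0, 0.0, 1.0]]
0.1 [0.2771659  0.55969861 0.22191003] [-3.14019051e+00  5.88960159e-05  2.68182075e+00] [-0.64942309 -0.11379275  0.52392026] 0.0187
```

View pics/scene0.png

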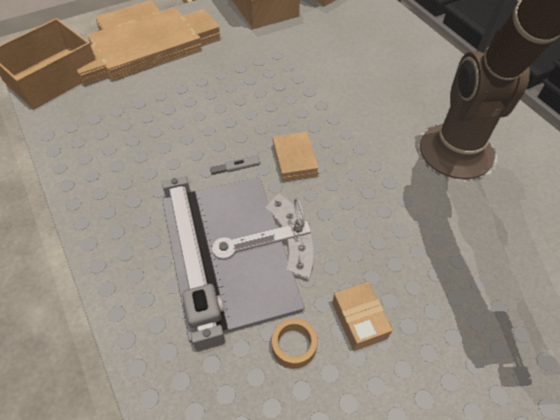

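View pics/side0.png

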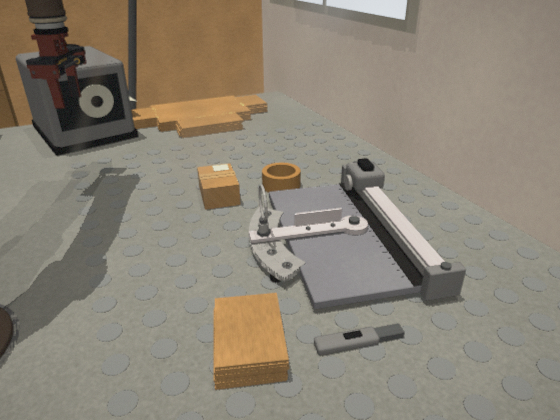

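The scene view shows the pivot at about (224,248), the ring at about (298,215), the plain pads at (295,155) and the taped carton at (362,315). In the side view the ring is at about (264,200), the pivot at (353,220), and the pads at (250,335) on the near side. I'll zoom in on the ring and bar in both views.

Run:
```python
import cv2,numpy as np
a=np.load("scene0.npz")["color"][185:285,210:320,::-1]; b=np.load("side0.npz")["color"][170:290,240:370,::-1]
A=cv2.resize(a,None,fx=3.6,fy=3.6,interpolation=cv2.INTER_CUBIC);B=cv2.resize(b,None,fx=3,fy=3,interpolation=cv2.INTER_CUBIC)
im=np.zeros((360,790,3),np.uint8); im[:360,:396]=A[:360,:396]; im[:360,400:790]=B
cv2.imwrite("pics/crop.png",im)
```

```text
(no output)
```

View pics/crop.png

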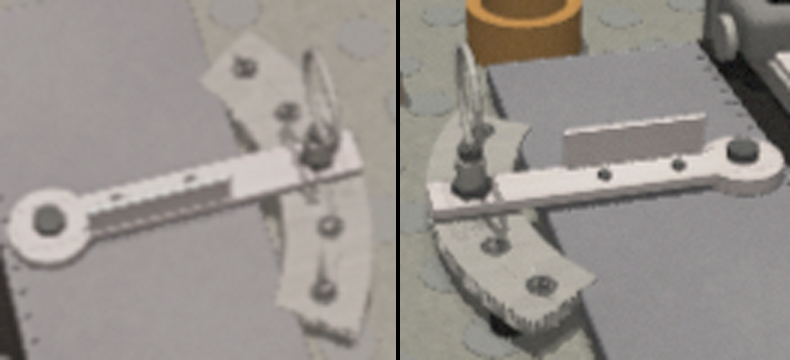

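```bash
cat > h.py <<'E'
import numpy as np
def ray(n,px,d=None):
    c=np.load(n+"0.npz") if d is None else d
    M,T=c["mtx"],c["T"]
    v=np.linalg.solve(M,[px[0],px[1],1.]); v=T[:3,:3]@[v[0],-v[1],-v[2]]
    return T[:3,3],v/np.linalg.norm(v)
def onz(n,px,z,d=None):
    o,v=ray(n,px,d); return o+v*(z-o[2])/v[2]
def tri(r):
    A=sum(np.eye(3)-np.outer(v,v) for o,v in r); b=sum((np.eye(3)-np.outer(v,v))@o for o,v in r)
    p=np.linalg.solve(A,b); return p,[np.linalg.norm(np.cross(p-o,v)) for o,v in r]
def rigid(P,Q):
    cp,cq=P.mean(0),Q.mean(0); U,S,V=np.linalg.svd((P-cp).T@(Q-cq)); D=np.diag([1,np.linalg.det(V.T@U.T)])
    R=V.T@D@U.T; return R,cq-R@cp
E
python3 - <<'E'
from h import *
S=lambda x,y:(210+x/3.6,185+y/3.6); D=lambda x,y:(240+(x-400)/3,170+y/3)
print("pivot cap",tri([ray("scene",S(48,218)),ray("side",D(742,149))]))
print("ring top",tri([ray("scene",S(316,52)),ray("side",D(466,47))]))
a=np.deg2rad([-30,-15,15,30]); P=np.c_[.2-.2*np.cos(a),.2*np.sin(a)]
Q=np.array([onz("scene",S(*p),.03)[:2] for p in [(245,66),(289,111),(331,226),(323,289)]]); print(Q)
R,t=rigid(P,Q); print("yaw",np.arctan2(R[1,0],R[0,0]),"t",t,"res",(P@R.T+t-Q).round(4).tolist())
q=np.array([onz("side",D(*p),.03)[:2] for p in [(541,285),(496,245)]]); print("side holes",q, ((q-t)@R).round(4), P[:2])
for n,p in [("scene",(295,150)),("scene",(362,300)),("side",(249,323))]:
    print(n,(onz(n,p,.05)[:2]-t)@R)
piv=t+R@[.2,0]; print("pivot",piv,"ring top pred",t, )
E
```

```text
pivot cap (array([ 0.78487934, -0.01712771,  0.0475838 ]), [np.float64(0.001129981918824622), np.float64(0.0011299819188247105)])
ring top (array([0.5882801 , 0.01918825, 0.15874091]), [np.float64(0.0008379578917184347), np.float64(0.0008379578917181921)])
[[ 0.59163489 -0.07451609]
 [ 0.58309584 -0.02207955]
 [ 0.60680191  0.0788907 ]
 [ 0.6378867   0.11980857]]
yaw -0.23381547700541896 t [0.58850723 0.02941944] res [[-0.0002, 0.0004], [0.0, -0.0004], [0.0003, -0.0007], [-0.0001, 0.0007]]
side holes [[ 0.59448995 -0.07730456]
 [ 0.58650735 -0.02484212]] [[ 0.0305 -0.1024]
 [ 0.0106 -0.0532]] [[ 0.02679492 -0.1       ]
 [ 0.00681483 -0.05176381]]
scene [-0.06965131 -0.25838901]
scene [-0.08322051  0.23812918]
side [-0.06586754 -0.25935238]
pivot [ 0.78306512 -0.01691873] ring top pred [0.58850723 0.02941944]
```

The five-hole fit puts the trimmer at about (0.589, 0.029) with yaw -0.234. Residuals are under 1 mm, and the ring top and pivot cross-check. The pads lie at trimmer y = -0.26, so the fence swings to -0.262. Next I move to the pre-hook pose.

```bash
cat >> h.py <<'E'
YAW=-0.234; C0=np.array([.5893,.0288])
PIV=C0+.2*np.array([np.cos(YAW),np.sin(YAW)])
def pose(s,z,th=0.,back=0.,flip=0):
    """axis crosses ring plane at height z; tip goes s (m along finger) past it; fence angle th"""
    # positive th = ring end to +y: ring dir from pivot is -x turned by -th
    y=YAW-th; f=np.array([np.cos(y),np.sin(y)]); c=PIV-.2*f
    k=np.sqrt(.5); p=np.r_[c+f*k*s, z-k*s]
    return p,([np.pi,-np.pi/4,y] if not flip else [np.pi,np.pi/4,(y+2*np.pi)%(2*np.pi)-np.pi])
E
python3 - <<'E'
from h import *; from cell import *; import cv2
for fl in (0,1):
    for a in ((-.11,.118),(.03,.118),(.03,.16),(.03,.16,-.262),(-.11,.118,-.262)):
        q=inverse_kinematics(*pose(*a,flip=fl)); print(fl,a,None if q is None else np.round(q,2))
E
```

```text
0 (-0.11, 0.118) [-1.12  0.01  0.6   2.51  1.58  0.5   2.54]
0 (0.03, 0.118) [-0.17  0.41 -0.22  2.37  2.15  0.58  2.09]
0 (0.03, 0.16) [-0.69  0.32  0.39  2.38  2.19  0.35  2.  ]
0 (0.03, 0.16, -0.262) [ 0.66  0.39 -0.82  2.36  2.42  0.4   2.39]
0 (-0.11, 0.118, -0.262) [ 0.16 -0.01 -0.22  2.53  3.03  0.16  1.66]
1 (-0.11, 0.118) [-0.87  0.02  0.34  2.5   1.57  0.51 -0.61]
1 (0.03, 0.118) [-0.39  0.41  0.05  2.38  2.25  0.5  -1.2 ]
1 (0.03, 0.16) [-0.66  0.31  0.36  2.38  2.17  0.36 -1.11]
1 (0.03, 0.16, -0.262) [ 0.95  0.59 -1.22  2.34  2.13  0.6  -0.34]
1 (-0.11, 0.118, -0.262) [ 0.16 -0.01 -0.22  2.53  3.03  0.16 -1.49]
```

```bash
cat >> h.py <<'E'
def poseB(s,z,th=0.,dy=0.,flip=0):
    """as pose, finger from the pivot side pointing back to the robot"""
    y=YAW-th; f=np.array([np.cos(y),np.sin(y)]); c=PIV-.2*f
    k=np.sqrt(.5); p=np.r_[c-f*k*s, z-k*s]
    return p,([np.pi,np.pi/4,y] if not flip else [np.pi,-np.pi/4,y+np.pi])
E
python3 - <<'E'
from h import *; from cell import *; import cv2
for fl in (0,1):
    for a in ((-.11,.118),(.03,.118),(.03,.16),(.03,.16,-.262),(-.11,.118,-.262)):
        q=inverse_kinematics(*poseB(*a,flip=fl)); print(fl,a,None if q is None else np.round(q,2))
E
```

```text
0 (-0.11, 0.118) None
0 (0.03, 0.118) [-0.23  0.98  0.4   1.21 -0.41  1.81 -1.59]
0 (0.03, 0.16) [-0.13  0.91  0.19  1.19 -0.29  1.84 -1.71]
0 (0.03, 0.16, -0.262) [-0.14  0.91  0.19  1.18 -0.11  1.84 -1.48]
0 (-0.11, 0.118, -0.262) None
1 (-0.11, 0.118) None
1 (0.03, 0.118) [-0.1   0.95  0.14  1.2  -0.26  1.77  1.42]
1 (0.03, 0.16) [-0.1   0.91  0.14  1.18 -0.26  1.83  1.41]
1 (0.03, 0.16, -0.262) [-0.12  0.91  0.15  1.18 -0.08  1.84  1.64]
1 (-0.11, 0.118, -0.262) None
```

```bash
cat >> h.py <<'E'
def P(s,z,th=0.,side=1,sl=45,flip=0,dy=0.):
    """side=1: finger from the robot side pointing to the pivot; -1: from the pivot side. sl: slant below level, deg"""
    y=YAW-th; f=np.array([np.cos(y),np.sin(y)]); c=PIV-.2*f+dy*np.array([-f[1],f[0]])
    a=np.deg2rad(sl); p=np.r_[c+side*f*np.cos(a)*s, z-np.sin(a)*s]
    pit=-side*(np.pi/2-a)
    return p,([np.pi,pit,y] if not flip else [np.pi,-pit,(y+2*np.pi)%(2*np.pi)-np.pi])
E
python3 - <<'E'
from h import *; from cell import *
lo=np.array([-2.95,-.29,-1.47,.14,-1.03,.13,-2.86]);hi=np.array([2.95,1.99,1.44,2.54,4.17,1.85,2.86])
for side in (1,-1):
  for sl in (45,50,55):
    for fl in (0,1):
      o=[]
      for a in ((-.08,.118),(.03,.118),(.03,.16),(.03,.16,-.262),(-.08,.118,-.262)):
        q=inverse_kinematics(*P(*a,side=side,sl=sl,flip=fl)); o.append(None if q is None else (round(float(np.minimum(q-lo,hi-q).min()),2), np.round(q,1).tolist()) )
      print(side,sl,fl,*o,sep="\n   ")
E
```

```text
1
   45
   0
   (0.02, [-1.4, 0.2, 1.1, 2.5, 1.9, 0.3, 2.2])
   (0.17, [-0.2, 0.4, -0.2, 2.4, 2.2, 0.6, 2.1])
   (0.16, [-0.7, 0.3, 0.4, 2.4, 2.2, 0.4, 2.0])
   (0.18, [0.7, 0.4, -0.8, 2.4, 2.4, 0.4, 2.4])
   (0.06, [1.0, 0.2, -1.1, 2.5, 2.4, 0.3, 2.4])
1
   45
   1
   (0.05, [-0.8, 0.1, 0.4, 2.5, 1.8, 0.5, -0.8])
   (0.16, [-0.4, 0.4, 0.0, 2.4, 2.3, 0.5, -1.2])
   (0.16, [-0.7, 0.3, 0.4, 2.4, 2.2, 0.4, -1.1])
   (0.2, [1.0, 0.6, -1.2, 2.3, 2.1, 0.6, -0.3])
   (0.06, [1.0, 0.2, -1.1, 2.5, 2.4, 0.3, -0.8])
1
   50
   0
   (0.1, [-0.0, 0.1, -0.4, 2.4, 1.4, 0.5, 2.8])
   (0.2, [-0.5, 0.4, 0.2, 2.3, 2.1, 0.3, 2.1])
   (0.05, [-0.8, 0.3, 0.6, 2.3, 2.0, 0.2, 2.2])
   (0.06, [0.3, 0.3, -0.4, 2.3, 2.4, 0.2, 2.3])
   None
1
   50
   1
   (0.12, [-0.8, 0.1, 0.4, 2.4, 1.4, 0.4, -0.4])
   (0.21, [-0.4, 0.4, 0.1, 2.3, 2.1, 0.4, -1.0])
   (0.09, [-0.7, 0.3, 0.5, 2.3, 1.9, 0.2, -0.8])
   (0.25, [0.8, 0.4, -1.0, 2.3, 1.9, 0.4, -0.2])
   (0.06, [1.0, 0.2, -1.1, 2.4, 1.8, 0.2, -0.2])
1
   55
   0
   (0.05, [-1.6, 0.3, 1.4, 2.4, 0.1, 0.2, -2.2])
   (0.04, [-0.6, 0.4, 0.4, 2.3, 1.8, 0.2, 2.4])
   None
 
[... 844 characters left out ...]
ne
-1
   50
   1
   None
   (0.17, [-0.1, 0.9, 0.2, 1.3, -0.3, 1.7, 1.4])
   (0.11, [-0.1, 0.9, 0.2, 1.2, -0.3, 1.7, 1.4])
   (0.1, [-0.1, 0.9, 0.2, 1.2, -0.1, 1.7, 1.6])
   None
-1
   55
   0
   (0.02, [-0.1, 0.9, 0.2, 1.1, -0.3, 1.8, -1.7])
   (0.17, [-0.4, 1.0, 0.7, 1.4, -0.6, 1.7, -1.4])
   (0.11, [-0.4, 0.9, 0.7, 1.3, -0.5, 1.7, -1.4])
   (0.15, [-0.4, 0.9, 0.7, 1.3, -0.4, 1.7, -1.2])
   (0.01, [-0.1, 0.9, 0.2, 1.1, -0.1, 1.8, -1.5])
-1
   55
   1
   (0.02, [-0.1, 0.9, 0.2, 1.1, -0.3, 1.8, 1.4])
   (0.27, [-0.1, 0.8, 0.2, 1.3, -0.3, 1.6, 1.4])
   (0.21, [-0.1, 0.8, 0.2, 1.3, -0.3, 1.6, 1.4])
   (0.2, [-0.1, 0.8, 0.2, 1.3, -0.1, 1.6, 1.6])
   (0.01, [-0.1, 0.9, 0.2, 1.1, -0.1, 1.8, 1.6])
```

Run:
```python
from h import *; from cell import *; import cv2
K=dict(side=-1,flip=1)
for a,sl in (((-.06,.25),75),((-.06,.118),62),((-.06,.118),58),((.03,.118),52),((.03,.16),52)):
    q=inverse_kinematics(*P(*a,sl=sl,**K)); print(a,sl,P(*a,sl=sl,**K)[0].round(3),None if q is None else np.round(q,2))
grip(0.0)
reach(*P(-.06,.25,sl=75,**K))
print(read_state()["joint_positions"].round(2))
move_straight(*P(-.06,.118,sl=60,**K),v=.1)
s=read_state(); print(s["time_s"],s["ee_pos"],s["ft_force"],s["joint_positions"].round(2))
c=read_camera("side"); d=read_camera("scene")
A=cv2.resize(c["color"][110:260,200:330,::-1],None,fx=3,fy=3,interpolation=cv2.INTER_CUBIC)
B=cv2.resize(d["color"][130:280,210:340,::-1],None,fx=3,fy=3,interpolation=cv2.INTER_CUBIC)
cv2.imwrite("pics/pre.png",np.hstack([A,B]))
```

```text
(-0.06, 0.25) 75 [0.604 0.025 0.308] [-0.28  0.5   0.33  1.32 -0.21  1.61  1.39]
(-0.06, 0.118) 62 [0.617 0.022 0.171] [-0.16  0.76  0.22  1.25 -0.25  1.63  1.42]
(-0.06, 0.118) 58 [0.62  0.021 0.169] [-0.14  0.82  0.21  1.17 -0.25  1.72  1.42]
(0.03, 0.118) 52 [0.571 0.033 0.094] [-0.13  0.88  0.16  1.29 -0.25  1.64  1.42]
(0.03, 0.16) 52 [0.571 0.033 0.136] [-0.14  0.83  0.18  1.27 -0.26  1.7   1.42]
[-0.29  0.5   0.33  1.32 -0.21  1.6   1.39]
5.25 [0.61877933 0.02193081 0.17091394] [-0.9576009  -0.27105949 -0.51868497] [-0.19  0.8   0.29  1.21 -0.29  1.68  1.46]
```

View pics/pre.png

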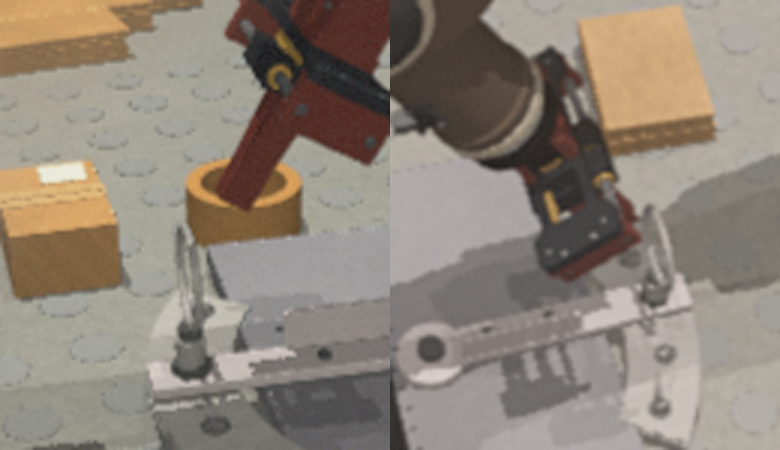

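The fingertip is on the pivot side just behind and above the ring, on line with the bar: tip at about (235,200) in the side crop, ring top at (183,228). Next: insert, make contact gently, then lift.

Run:
```python
from h import *; from cell import *; import cv2
K=dict(side=-1,flip=1)
st=lambda t:(lambda s:print(t,round(s["time_s"],2),s["ee_pos"].round(4),s["ft_force"].round(2)))(read_state())
r=move_straight(*P(.025,.114,sl=52,**K),v=.05,f_stop=8); st(f"in {r}")
if not r:
    z0=read_state()["ee_pos"][2]
    p,o=P(.025,.154,sl=52,**K); r=move_straight(p,o,v=.015,f_stop=4); st(f"contact {r}")
c=read_camera("side"); d=read_camera("scene")
A=cv2.resize(c["color"][110:260,200:330,::-1],None,fx=3,fy=3,interpolation=cv2.INTER_CUBIC)
B=cv2.resize(d["color"][130:280,210:340,::-1],None,fx=3,fy=3,interpolation=cv2.INTER_CUBIC)
cv2.imwrite("pics/hook.png",np.hstack([A,B]))
```

```text
in False 7.27 [0.5745 0.0324 0.0946] [-0.06 -0.59  0.17]
contact True 8.47 [0.5746 0.032  0.1074] [ 0.71 -0.53  0.4 ]
```

View pics/hook.png

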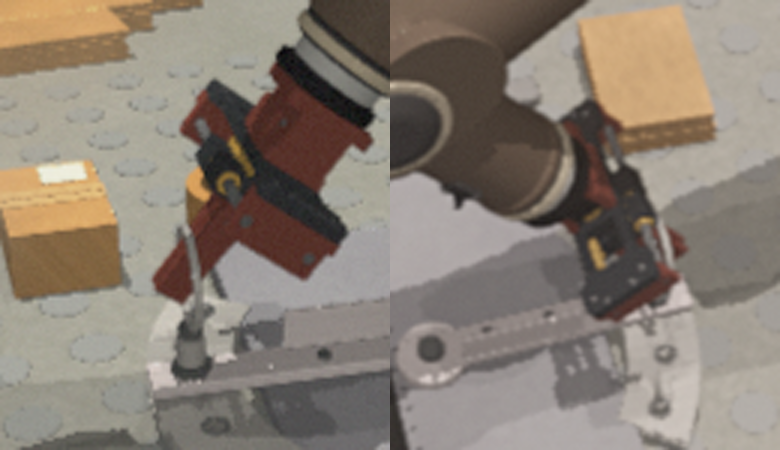

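The finger passes through the ring, tip at about (165,290) in the side crop, and is just touching the upper rim. Now I lift in steps, watching the force.

Run:
```python
from h import *; from cell import *; import cv2
K=dict(side=-1,flip=1)
st=lambda t:(lambda s:print(t,round(s["time_s"],2),s["ee_pos"].round(4),s["ft_force"].round(2)))(read_state())
for z in (.129,.131,.133,.135,.138,.141,.144):
    r=move_straight(*P(.025,z,sl=52,**K),v=.03,f_stop=12); sleep(.1); st(f"{z} {r}")
    if r: break
c=read_camera("side"); d=read_camera("scene")
A=cv2.resize(c["color"][110:260,200:330,::-1],None,fx=3,fy=3,interpolation=cv2.INTER_CUBIC)
B=cv2.resize(d["color"][130:280,210:340,::-1],None,fx=3,fy=3,interpolation=cv2.INTER_CUBIC)
cv2.imwrite("pics/lift.png",np.hstack([A,B]))
```

```text
0.129 False 8.92 [0.5743 0.0322 0.1086] [ 2.5  -1.2  -6.98]
0.131 False 9.27 [0.5743 0.0323 0.1112] [ 2.95 -0.55 -7.01]
0.133 False 9.62 [0.5744 0.0323 0.1134] [ 1.51 -1.78 -6.6 ]
0.135 False 9.97 [0.5744 0.0324 0.1153] [ 3.73 -2.13 -7.42]
0.138 False 10.32 [0.5744 0.0323 0.1183] [ 4.04 -0.65 -8.64]
0.141 False 10.67 [0.5744 0.0324 0.1213] [ 4.59 -0.56 -8.63]
0.144 False 11.02 [0.5744 0.0324 0.1243] [ 4.26 -1.57 -9.74]
```

View pics/lift.png

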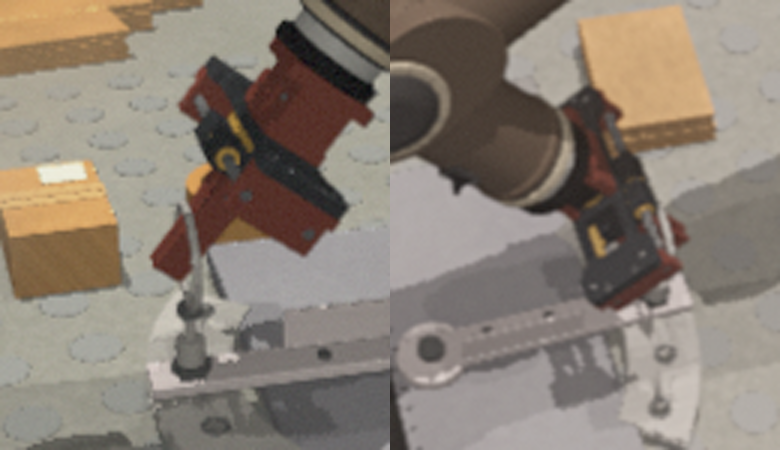

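The head has risen clear of its housing, and 9 N matches a lift of about 16 mm. Now the swing towards the pads, to -0.262.

Run:
```python
from h import *; from cell import *; import cv2
K=dict(side=-1,flip=1)
st=lambda t:(lambda s:print(t,round(s["time_s"],2),s["ee_pos"].round(4),s["ft_force"].round(2)))(read_state())
for th in -0.2618*np.arange(1,6)/5:
    r=move_straight(*P(.025,.144,th,sl=52,**K),v=.03,f_stop=15); st(f"{th:.3f} {r}")
    if r: break
sleep(.2); st("end")
c=read_camera("side"); d=read_camera("scene")
A=cv2.resize(c["color"][110:260,200:330,::-1],None,fx=3,fy=3,interpolation=cv2.INTER_CUBIC)
B=cv2.resize(d["color"][130:280,210:340,::-1],None,fx=3,fy=3,interpolation=cv2.INTER_CUBIC)
cv2.imwrite("pics/swing.png",np.hstack([A,B]))
```

```text
-0.052 False 11.64 [0.572  0.021  0.1242] [  3.52  -2.06 -10.51]
-0.105 False 12.17 [0.5703 0.0099 0.1243] [  3.82  -0.72 -10.09]
-0.157 False 12.69 [ 0.5691 -0.0013  0.1243] [  4.94  -1.55 -10.61]
-0.209 False 13.22 [ 0.5685 -0.0126  0.1243] [  4.84   0.2  -10.43]
-0.262 False 13.74 [ 0.5686 -0.024   0.1243] [  5.34   0.08 -10.68]
end 13.94 [ 0.5686 -0.024   0.1243] [  4.29   0.34 -10.28]
```

View pics/swing.png

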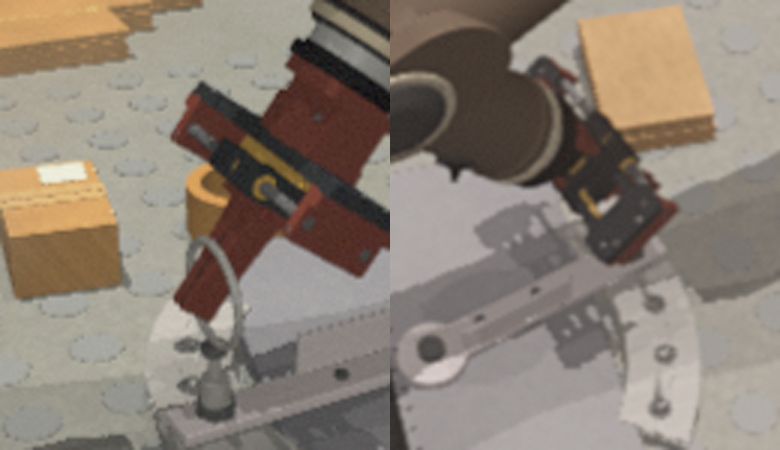

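The fence has followed: the middle hole is free and the ring is still hooked. I lower it slowly, checking that the spring load persists below the 11 mm riding height.

Run:
```python
from h import *; from cell import *; import cv2
K=dict(side=-1,flip=1)
st=lambda t:(lambda s:print(t,round(s["time_s"],2),s["ee_pos"].round(4),s["ft_force"].round(2)))(read_state())
for z in (.140,.138,.136,.134,.132,.130,.128,.120):
    move_straight(*P(.025,z,-.2618,sl=52,**K),v=.03); sleep(.1); st(z)
c=read_camera("side"); d=read_camera("scene")
A=cv2.resize(c["color"][110:260,200:330,::-1],None,fx=3,fy=3,interpolation=cv2.INTER_CUBIC)
B=cv2.resize(d["color"][130:280,210:340,::-1],None,fx=3,fy=3,interpolation=cv2.INTER_CUBIC)
cv2.imwrite("pics/low.png",np.hstack([A,B]))
```

```text
0.14 14.43 [ 0.5686 -0.024   0.1201] [ 5.56 -0.92 -8.94]
0.138 14.78 [ 0.5686 -0.0239  0.1181] [ 6.4   0.44 -9.15]
0.136 15.12 [ 0.5686 -0.0238  0.1161] [ 4.8  -0.4  -7.75]
0.134 15.47 [ 0.5686 -0.0238  0.1141] [ 5.07 -0.04 -8.41]
0.132 15.82 [ 0.5686 -0.0237  0.1121] [ 4.18 -0.26 -7.22]
0.13 16.18 [ 0.5686 -0.0237  0.1101] [ 5.41 -0.92 -5.93]
0.128 16.52 [ 0.5685 -0.0237  0.1081] [ 5.37  0.03 -6.35]
0.12 17.04 [ 0.5683 -0.0236  0.1005] [-0.48 -0.05 -0.43]
```

View pics/low.png

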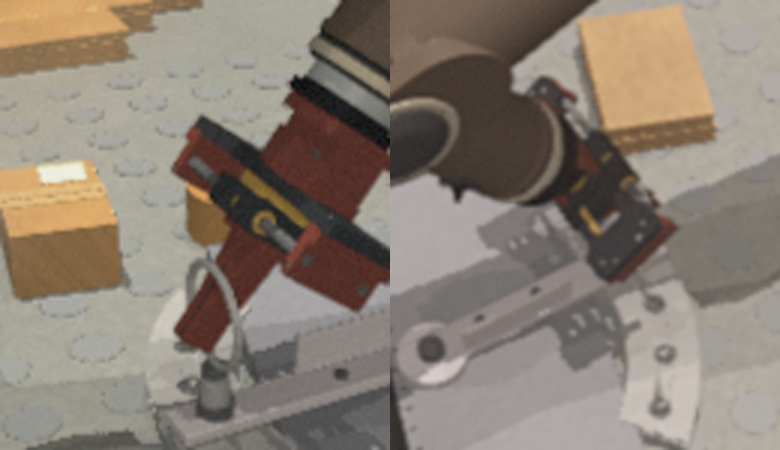

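The load persisted down to the first-contact height and then vanished, and the head sits on its housing again, so the pin is home. I withdraw along the approach path.

Run:
```python
from h import *; from cell import *; import cv2
K=dict(side=-1,flip=1); th=-.2618
st=lambda t:(lambda s:print(t,round(s["time_s"],2),s["ee_pos"].round(4),s["ft_force"].round(2)))(read_state())
move_straight(*P(.025,.114,th,sl=52,**K),v=.03)
r=move_straight(*P(-.06,.118,th,sl=60,**K),v=.06,f_stop=8); st(r)
if not r:
    move_straight(*P(-.06,.25,th,sl=75,**K),v=.1)
    move_j([-1.179,.411,-.013,1.596,.006,1.134,-.082]); st("home")
c=read_camera("side"); d=read_camera("scene")
A=cv2.resize(c["color"][110:290,200:330,::-1],None,fx=3,fy=3,interpolation=cv2.INTER_CUBIC)
B=cv2.resize(d["color"][130:310,210:340,::-1],None,fx=3,fy=3,interpolation=cv2.INTER_CUBIC)
cv2.imwrite("pics/out.png",np.hstack([A,B]))
```

```text
False 19.11 [ 0.6137 -0.0223  0.1695] [-0.22  0.43  0.2 ]
home 23.04 [0.2788 0.5597 0.2229] [1.01 0.48 0.52]
```

View pics/out.png

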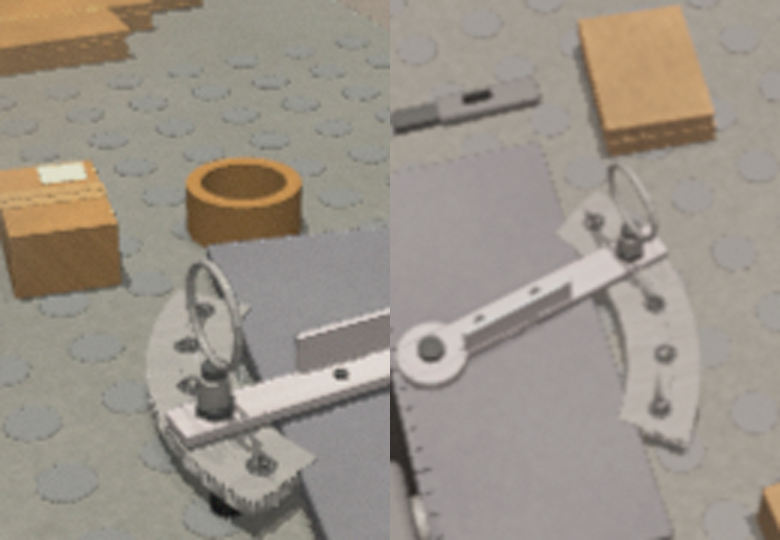

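The fence is one hole over towards the pads, with one free hole left beyond it at (595,220) and the middle hole free at (655,302). The head sits on its housing, and nothing else has moved.

```bash
python3 -c "
from cell import *; print(job_done())"
```

```text
the job is handed in; nothing more can be done
None
```

The job is handed in: the fence is one hole over on the pads' side (−15°), and the forces and last pictures show the pin home, the loose things unmoved and the arm clear, at about 23 s of 45 s; the hand-in returned no verdict.

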